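# Hold the hidden bolt head while the nut runs up tight

## Task

On the black measuring fixture a small motor is slowly turning the nut on the far side of the bracket, but the bolt just spins round with it. Reach down into the narrow gap on the bracket's other side, nearer the robot, take the hidden hexagon bolt head between the fingers and hold it from turning until the nut has run up tight and stopped. Finish while still holding the head firmly, for if you let go everything turns again, and do not disturb the ball, the case or the ring beside the fixture.

Things in the scene. Friction and masses are not known exactly. Their poses are not given: they have to be found in the camera images.
- fixture: Black fixture plate fixed to the table. Origin on the table straight below the bolt head's centre; +x along the bolt from head to nut and motor (away from the robot, within 0.5 rad of world x), z up. Plate x -80..260, y +-115, top at 25 mm. Beyond the bracket, x 36..260: nut, socket, lying round motor (48 mm across, y +-24, top at 109 mm); low clamps at y +-75 and handles at y +-108, under 95 mm.
- gap_top (a point): Middle of the gap's mouth, straight above the bolt head, 110 mm above the table; axes as fixture. The gap lies between two upright aluminium plates, 110 mm wide in y, top edges at 110 mm: the rear rib (x -34..-22 mm) on the robot's side and the bracket (x 22..36). It is 44 mm wide in x, open above and at both y ends, clear down to the plate at 25 mm.
- bolt_head (a point): Centre of the steel hexagon head amid the gap, 85 mm above the table. x is the bolt's level axis (the fixture's x); axes turn with it. 16 mm long in x, 24 across flats, 27.7 across corners; two flats face its own +-y, the rest every 60 degrees; 20 mm shank to the bracket. Grip from above, closing level across the axis, about 30 N; squeezing turns its flats square (thread slips at 0.08 N m).
- nut (a joint): Turn (rad) of the nut and its socket beyond the bracket, growing as it tightens: clockwise as seen from the motor looking towards the robot. The motor pushes with a steady 0.2 N m: nut and bolt together turn at about 0.25 rad/s while the head is free; with the head held, the nut alone turns at about 0.15 rad/s until tight, then stops. A bright key on the socket shows it.
- bolt (a joint): How far the nut has run up on the bolt (rad): the turn of nut against bolt. It starts at 0 to 0.25 and stays there as long as the bolt spins with the nut, grows at about 0.15 rad/s while the head is held, and stops hard at 1.2, where the nut is tight (about 4 to 12 s of holding).
- ref_ball: Bystander: steel reference ball (31 mm) on a stem and a round foot of 56 mm, 80 mm tall, loose on the table about 0.2 m to the fixture's +y side. Origin under the foot.
- gauge_case: Bystander: shut wooden gauge case, 100 x 60 x 28 mm, loose on the table, on the fixture's -y side. Origin at the centre of its underside.
- ring_gauge: Bystander: steel ring gauge, 60 mm outside, 32 mm bore, 18 mm high, loose on the table, on the fixture's -y side, nearer the robot than the case. Origin at the centre of its underside.

How it is judged:
By the outcome, as a careful person would: the job done as asked, in the order asked, and still so for the second after the job is handed in, while the arm keeps its last pose, push and grip.
It also fails if it takes over 51 s, if anything falls off the work surface, if the arm or the gripper's body presses on something with over 40 N, if the wrist force passes 120 N, or if a joint passes its speed limit or range.

## Robot

A 6-joint arm with a two-finger parallel gripper is mounted at the origin on the work surface. World frame = base frame: x ahead of the robot, y to its left, z up, the work surface at z = 0. Lengths are in m, angles in degrees, forces in N, time in s.
With the tool pointing down it reaches from about 0.375 to 0.9 m from the base axis. Payload 3.1 kg.
Tool frame: the origin (TCP) lies between the finger pads; the fingertips stand 11 mm ahead of it and the grasp point (between the pads) lies 8 mm behind it; z points along the fingers, y is the direction in which the jaws open and shut (so a half turn about z gives the same grasp; the last joint's range is limited). The gripper opens to 87 mm and grips with 3 to 60 N. Pads are 19 mm wide; open, the fingers measure 117 mm over their backs; the gripper's body (75 mm by 190 mm) begins 51 mm behind the grasp point.
Start: joints at [59.502, 30.224, 82.088, -0, 67.689, -10.227], TCP at [0.216, 0.586, 0.234] pointing down, gripper open.
Joint ranges: [-176.69, 176.69], [-43.24, 126.21], [12.49, 139.97], [-82, 262], [0, 151.66], [-163.58, 163.58]. Speed limits (degrees/s): [159.86, 159.86, 180, 180, 180, 180].

## Interface

Orientations are given as a 3x3 rotation matrix whose columns are the frame's x, y, z axes.
In Python, from rig import bot, vision gives the robot as it stands. The module is installed in compiled form; this text tells all that it offers.
- The arm moves only by the tool jog_arm, never from a script. Its argument "rows" is a list of rows, each an object with "dp": the shift along the tool's x, y, z in mm, a list of three; "turn": the turn, a rotation vector about the tool's x, y, z in degrees, a list of three; "grip": the opening, from 0 (shut) to 1 (fully open). A call has 1 to 10 rows; each row is the pose to reach, as a shift and turn from the pose commanded when the call began, along the tool's axes at that moment; what a row does not reach only later rows make up. A row lasts 1/10 s, in which the tool goes at most 50 mm and 8.59 degrees, less where a joint would pass 70% of its speed; a pose out of reach is approached as far as the arm can. A call with a gripper value outside its range is refused whole. The fingers move at their own pace and stop on an object; the grip force is fixed at half the most. Time passes only in rows, so rows that repeat a pose let the fingers close. It gives the time, the measured TCP pose, the force and the opening at its end, in the units of the state.
- bot.read_state(): the state, without advancing time (a new reading comes with each control period).
- vision.capture(name): name is "scene" or "top" or "wrist"; returns (picture, depth): 400x640x3 uint8, red, green, blue; 400x640 float32, m along the optical axis (not along the pixel's ray), 0 where there is no reading.
- vision.camera_info(name): a dict with "vertical_fov" (degrees; the focal length in pixels is half the picture's height over the tangent of half this angle, whatever the lens; pixels are square), "cx", "cy" (the principal point, pixels), "position" and "rotation" of the camera in the world. Camera axes: x right, y down, z forward; pixel columns grow to the right and rows downward; lengths in m; the calibration is good to about 2 mm. A picture is of the moment at which its call begins: read the wrist's pose just before it. camera_info takes no time and is no camera call; for the wrist camera it gives the pose at the moment of the call.
- bot.hand_in(): hands the job in, once; it reports no verdict.
The state is a dict: "time_s": time; "joint_positions": joint angles; "qvel": joint speeds; "tau": joint torques, N m; "position": TCP position; "tcp_rot": TCP orientation; "force": force on the tool from outside, world axes, zero at the start; "moment": the same for the moment, N m; "opening": opening from 0.0 (shut) to 1.0 (fully open).
Only numpy, scipy, OpenCV 4.12 (cv2) and the standard library are available. Lean on these libraries where they do the work, as an engineer would, in place of code of your own. Each camera call takes 0.05 s, during which the arm holds its last target.

## Working session

There is one attempt and no reset: what is moved stays moved. The work goes in short steps, Python scripts to look and compute and a tool call to move; the robot and the scene stay as the last step left them, time stands still between calls to the robot, and variables do not carry over. Pictures are saved under pics/ and viewed, and the job is handed in when it is done.

Besides the shell and the picture viewer there is one more tool, called after "Call:" as name([rows], argument=value, ...), one row to a line, values as JSON. jog_arm: Moves the arm, as the interface text tells. Its arguments: {"type":"object","properties":{"rows":{"type":"array"}},"required":["rows"]}

```bash
mkdir -p pics; python3 - <<'E'
from rig import bot, vision
import cv2, numpy as np
s=bot.read_state()
print({k:np.round(v,3).tolist() for k,v in s.items()})
for n in ["scene","top"]:
    p,d=vision.capture(n); cv2.imwrite(f"pics/{n}0.png",p[:,:,::-1]); np.save(f"pics/{n}0.npy",d)
    i=vision.camera_info(n); print(n,i)
E
```

```text
{'time_s': 0.0, 'joint_positions': [59.501, 30.276, 82.158, 0.001, 67.689, -10.228], 'qvel': [-0.009, 0.087, -0.047, -0.038, 0.043, 0.012], 'tau': [-0.0, -44.004, -17.659, 0.063, 0.058, -0.0], 'position': [0.216, 0.586, 0.233], 'tcp_rot': [[-0.938, 0.346, -0.001], [0.346, 0.938, -0.002], [0.0, -0.002, -1.0]], 'force': [1.224, -1.003, 0.099], 'moment': [0.015, 0.018, 0.005], 'opening': 1.002}
scene {'vertical_fov': 57.91568698078317, 'cx': 321.090908494406, 'cy': 199.77461136616063, 'position': array([1.02965787, 0.0937036 , 0.87199474]), 'rotation': array([[-0.15917539,  0.84167813, -0.51598558],
       [ 0.98720857,  0.14050564, -0.07534859],
       [ 0.00907962, -0.52137903, -0.8532769 ]])}
top {'vertical_fov': 50.66328605621373, 'cx': 316.69632379094816, 'cy': 195.68231338026527, 'position': array([0.50121686, 0.01007297, 1.20731756]), 'rotation': array([[ 0.02069186, -0.99805548,  0.05879721],
       [-0.99975569, -0.02019826,  0.00897695],
       [-0.00777189, -0.0589686 , -0.99822958]])}
```

View pics/scene0.png

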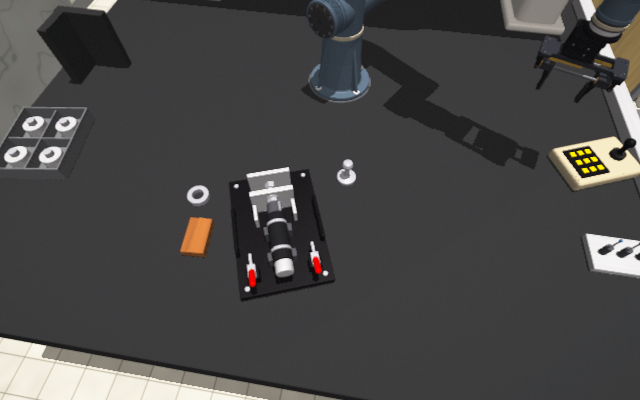

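View pics/top0.png

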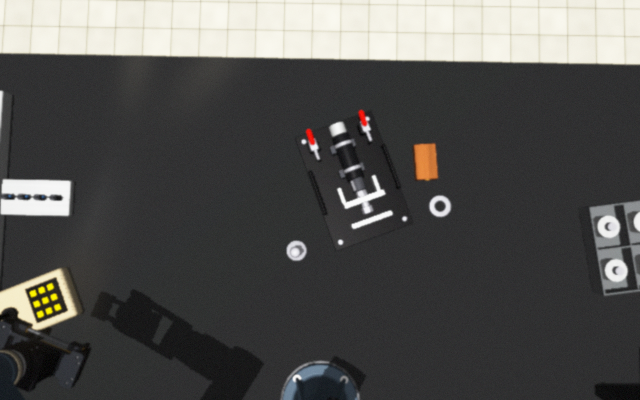

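The top view shows the rib as a white bar near (372,219), the bracket bar near (364,199), and the head between them near (367,208). The ball is at (296,250), the case at (427,161) and the ring at (440,206). Next I'll measure these.

```bash
cat > h.py <<'E'
import numpy as np, cv2
from rig import bot, vision
def cast(i,uv,z):
    f=200/np.tan(np.radians(i["vertical_fov"]/2))
    uv=np.atleast_2d(uv).astype(float)
    r=np.c_[(uv[:,0]-i["cx"])/f,(uv[:,1]-i["cy"])/f,np.ones(len(uv))]@np.array(i["rotation"]).T
    p=np.array(i["position"]); return p+r*((z-p[2])/r[:,2])[:,None]
def cloud(i,d):
    f=200/np.tan(np.radians(i["vertical_fov"]/2)); v,u=np.mgrid[:400,:640]
    c=np.stack([(u-i["cx"])/f*d,(v-i["cy"])/f*d,d],-1)
    return c@np.array(i["rotation"]).T+np.array(i["position"])
E
python3 - <<'E'
from h import *
p=cv2.imread("pics/top0.png"); d=np.load("pics/top0.npy"); i=vision.camera_info("top")
cv2.imwrite("pics/topz.png",cv2.resize(p[100:260,280:460],None,fx=4,fy=3.75*4/3.75,interpolation=cv2.INTER_CUBIC)[:600])
W=cloud(i,d)
sub=(slice(185,235),slice(335,400))
br=(p.min(2)>150).astype(np.uint8); 
m=np.zeros_like(br); m[185:235,335:400]=br[185:235,335:400]
n,l,st,ce=cv2.connectedComponentsWithStats(m)
for k in range(1,n):
    if st[k][4]<20: continue
    vs,us=np.where(l==k); 
    print(st[k],np.percentile(W[vs,us,2],[5,50,95]).round(3))
    r=cv2.minAreaRect(np.c_[us,vs].astype(np.float32)); print(r)
    b=cast(i,cv2.boxPoints(r),0.11); print(b.round(4))
print(W[200:228:2,350:394:3,2].round(3))
E
```

```text
[337 185  48  29 490] [0.026 0.099 0.112]
((361.2500305175781, 199.75), (27.181068420410156, 46.76544952392578), 85.36454010009766)
[[ 0.5867 -0.0321  0.11  ]
 [ 0.599  -0.1532  0.11  ]
 [ 0.5286 -0.1597  0.11  ]
 [ 0.5164 -0.0391  0.11  ]]
[352 211  41  18 228] [0.024 0.109 0.113]
((371.8756103515625, 219.15159606933594), (5.4486494064331055, 42.714717864990234), 70.34617614746094)
[[ 0.4948 -0.07    0.11  ]
 [ 0.5341 -0.1736  0.11  ]
 [ 0.5209 -0.1785  0.11  ]
 [ 0.4816 -0.075   0.11  ]]
[[0.022 0.111 0.111 0.11  0.107 0.111 0.022 0.026 0.025 0.023 0.026 0.024
  0.028 0.02  0.023]
 [0.106 0.109 0.111 0.113 0.091 0.096 0.087 0.027 0.024 0.027 0.028 0.025
  0.023 0.023 0.022]
 [0.112 0.109 0.111 0.022 0.094 0.096 0.096 0.024 0.027 0.031 0.026 0.025
  0.026 0.024 0.024]
 [0.109 0.024 0.026 0.027 0.094 0.096 0.097 0.09  0.025 0.02  0.023 0.026
  0.028 0.024 0.027]
 [0.02  0.026 0.021 0.027 0.092 0.094 0.095 0.088 0.027 0.026 0.025 0.026
  0.027 0.025 0.025]
 [0.026 0.025 0.025 0.023 0.084 0.095 0.095 0.092 0.023 0.025 0.024 0.024
  0.027 0.098 0.023]
 [0.021 0.024 0.022 0.025 0.02  0.093 0.025 0.025 0.024 0.026 0.027 0.084
  0.11  0.113 0.028]
 [0.025 0.026 0.022 0.024 0.025 0.025 0.021 0.028 0.023 0.068 0.106 0.109
  0.11  0.11  0.027]
 [0.022 0.027 0.025 0.023 0.023 0.022 0.028 0.053 0.109 0.11  0.111 0.106
  0.11  0.021 0.026]
 [0.024 0.027 0.021 0.023 0.025 0.044 0.108 0.108 0.111 0.112 0.111 0.023
  0.024 0.026 0.022]
 [0.022 0.024 0.027 0.028 0.105 0.109 0.112 0.109 0.109 0.024 0.022 0.027
  0.025 0.024 0.024]
 [0.025 0.024 0.098 0.11  0.108 0.105 0.111 0.026 0.024 0.028 0.028 0.024
  0.025 0.026 0.026]
 [0.072 0.111 0.114 0.107 0.112 0.024 0.029 0.028 0.025 0.022 0.026 0.023
  0.023 0.023 0.02 ]
 [0.05  0.109 0.109 0.027 0.02  0.023 0.029 0.027 0.022 0.027 0.025 0.025
  0.023 0.023 0.021]]
```

View pics/topz.png

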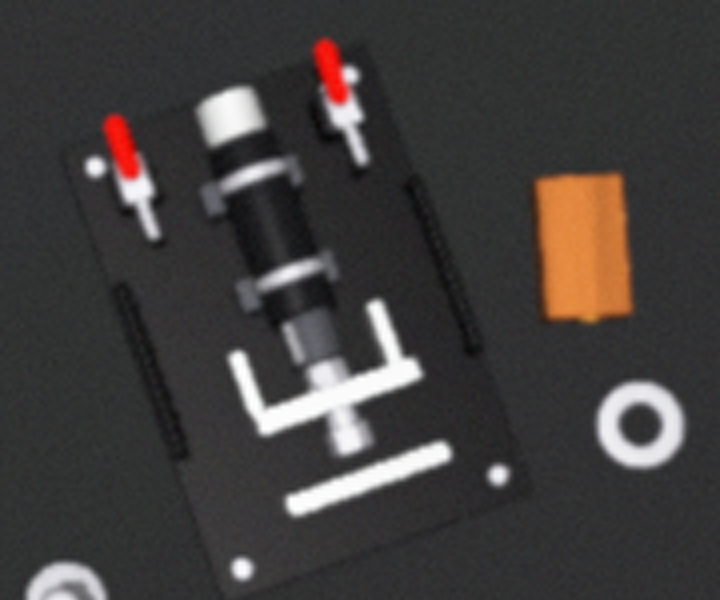

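```bash
python3 - <<'E'
from h import *
p=cv2.imread("pics/top0.png"); d=np.load("pics/top0.npy"); i=vision.camera_info("top")
W=cloud(i,d)
m=((W[...,2]>.103)&(W[...,2]<.117)&(p.min(2)>110)).astype(np.uint8); m[:185]=0;m[235:]=0;m[:,:335]=0;m[:,400:]=0
n,l,st,ce=cv2.connectedComponentsWithStats(m)
for k in range(1,n):
    if st[k][4]<60: continue
    vs,us=np.where(l==k)
    P=cast(i,np.c_[us,vs],.11)[:,:2].astype(np.float32)
    r=cv2.minAreaRect(P); vx,vy,x0,y0=cv2.fitLine(P,cv2.DIST_HUBER,0,.001,.001).ravel()
    print(st[k],"rect",np.round(r[0],4),np.round(r[1],4),round(r[2],2),"line",np.degrees(np.arctan(vy/vx))+90, P.mean(0))
# plate's screws (white dots) at z .025
c=((p.min(2)>140)).astype(np.uint8)
n,l,st,ce=cv2.connectedComponentsWithStats(c)
for k in range(1,n):
    if 8<st[k][4]<60 and 290<ce[k][0]<420 and 100<ce[k][1]<260: print("dot",st[k],ce[k],cast(i,ce[k],.025).round(4))
h=((W[...,2]>.078)&(W[...,2]<.102)).astype(np.uint8); h[:202]=0;h[216:]=0;h[:,:355]=0;h[:,378:]=0
vs,us=np.where(h); print("head",len(us),us.mean(),vs.mean(),W[vs,us].mean(0),W[vs,us].min(0),W[vs,us].max(0))
E
```

```text
[344 189  41  19 224] rect [ 0.5628 -0.1025] [0.0164 0.1081] 21.14 line 21.192497 [ 0.56155866 -0.10269446]
[352 210  40  19 198] rect [ 0.5084 -0.1232] [0.0119 0.1093] 21.1 line 21.205666 [ 0.5084215  -0.12327719]
dot [366 117   3   4  12] [367.  118.5] [[ 0.7926 -0.1172  0.025 ]]
dot [302 139   4   5  18] [303.5        141.22222222] [[0.7242 0.0612 0.025 ]]
dot [336 140  15   7  48] [342.77083333 143.08333333] [[ 0.721  -0.0498  0.025 ]]
dot [345 165  15   7  48] [352.         167.97916667] [[ 0.6509 -0.077   0.025 ]]
dot [351 181   5   9  17] [353.05882353 185.23529412] [[ 0.6023 -0.0807  0.025 ]]
dot [402 216   5   5  18] [404.11111111 218.27777778] [[ 0.5127 -0.2244  0.025 ]]
dot [338 240   5   5  22] [339.90909091 241.90909091] [[ 0.4433 -0.0466  0.025 ]]
head 99 365.949494949495 207.27272727272728 [ 0.53889003 -0.11031761  0.09293703] [ 0.51903528 -0.13442888  0.08228947] [ 0.5531818  -0.09734955  0.10004687]
```

Call:
jog_arm([
  {"dp":[-11,-11,0],"turn":[0,0,-1]},
  {"dp":[-35,-35,0],"turn":[0,0,-3]},
  {"dp":[-67,-67,0],"turn":[0,0,-6]},
  {"dp":[-99,-99,0],"turn":[0,0,-9]},
  {"dp":[-131,-131,0],"turn":[0,0,-12]},
  {"dp":[-163,-163,0],"turn":[0,0,-15]},
  {"dp":[-195,-196,0],"turn":[0,0,-18]},
  {"dp":[-227,-228,0],"turn":[0,0,-21]},
  {"dp":[-259,-261,0],"turn":[0,0,-24]},
  {"dp":[-285,-287,0],"turn":[0,0,-26]},
])

```text
schema error: expected keys dp, turn, grip
```

Call:
jog_arm([
  {"dp":[-11,-11,0],"turn":[0,0,-1],"grip":1},
  {"dp":[-35,-35,0],"turn":[0,0,-3],"grip":1},
  {"dp":[-67,-67,0],"turn":[0,0,-6],"grip":1},
  {"dp":[-99,-99,0],"turn":[0,0,-9],"grip":1},
  {"dp":[-131,-131,0],"turn":[0,0,-12],"grip":1},
  {"dp":[-163,-163,0],"turn":[0,0,-15],"grip":1},
  {"dp":[-195,-196,0],"turn":[0,0,-18],"grip":1},
  {"dp":[-227,-228,0],"turn":[0,0,-21],"grip":1},
  {"dp":[-259,-261,0],"turn":[0,0,-24],"grip":1},
  {"dp":[-285,-287,0],"turn":[0,0,-26],"grip":1},
])

```text
time_s: 1.1
position: [0.3848, 0.2161, 0.2334]
tcp_rot: [[-0.995, -0.101, -0.0], [-0.101, 0.995, -0.0], [0.0, -0.0, -1.0]]
force: [0.8, 0.3, 0.2]
opening: 0.998
```

```bash
cat >> h.py <<'E'
def need(pos,yaw_y=111.15):
    from scipy.spatial.transform import Rotation as Ro
    s=bot.read_state(); R=np.array(s["tcp_rot"]); a=np.radians(yaw_y)
    y=np.array([np.cos(a),np.sin(a),0]); z=np.array([0,0,-1.]); T=np.c_[np.cross(y,z),y,z]
    print("t",s["time_s"],"pos",np.round(s["position"],4),"F",np.round(s["force"],1),"open",s["opening"],"j",np.round(s["joint_positions"],1))
    print("dp mm",(R.T@(np.array(pos)-s["position"])*1000).round(1),"turn",Ro.from_matrix(R.T@T).as_rotvec(degrees=True).round(2))
E
python3 -c "
from h import *
need([.535,-.113,.234])"
```

```text
t 1.1 pos [0.3848 0.2161 0.2334] F [0.8 0.3 0.2] open 0.9981166177156298 j [ 14.8  16.1 107.3  -0.   56.6 -81. ]
dp mm [-116.3 -342.6   -0.5] turn [ -0.02  -0.02 -15.37]
```

Call:
jog_arm([
  {"dp":[-4,-12,0],"turn":[0,0,-1],"grip":1},
  {"dp":[-14,-42,0],"turn":[0,0,-3],"grip":1},
  {"dp":[-29,-85,0],"turn":[0,0,-5],"grip":1},
  {"dp":[-44,-130,0],"turn":[0,0,-7],"grip":1},
  {"dp":[-59,-175,0],"turn":[0,0,-9],"grip":1},
  {"dp":[-74,-220,0],"turn":[0,0,-11],"grip":1},
  {"dp":[-90,-264,0],"turn":[0,0,-13],"grip":1},
  {"dp":[-104,-305,0],"turn":[0,0,-14.5],"grip":1},
  {"dp":[-113,-332,0],"turn":[0,0,-15.4],"grip":1},
  {"dp":[-116,-342,0],"turn":[0,0,-15.4],"grip":1},
])

```text
time_s: 2.1
position: [0.5352, -0.1134, 0.2332]
tcp_rot: [[-0.934, -0.358, 0.001], [-0.358, 0.934, -0.001], [-0.001, -0.001, -1.0]]
force: [0.0, 0.3, -0.8]
opening: 0.998
```

```bash
python3 -c "
from h import *
i=vision.camera_info('wrist'); p,d=vision.capture('wrist'); cv2.imwrite('pics/w1.png',p[:,:,::-1]); np.save('pics/w1.npy',d); np.save('pics/w1i.npy',i,allow_pickle=True); print(i)
need([.535,-.113,.234])"
```

```text
{'vertical_fov': 70.38775952809698, 'cx': 318.61386332020174, 'cy': 198.55725321000574, 'position': array([ 0.46497371, -0.13941829,  0.38396003]), 'rotation': array([[-0.35687848,  0.89773241,  0.25829106],
       [ 0.93414942,  0.34344367,  0.09701192],
       [-0.00161769,  0.27590391, -0.96118386]])}
t 2.15 pos [ 0.5351 -0.1133  0.2331] F [ 1.4 -1.1  0.3] open 1.0027948812302498 j [ -23.6   24.2   93.4   -0.    62.3 -134.6]
dp mm [-0.   0.3 -0.9] turn [-0.07  0.02 -0.2 ]
```

View pics/w1.png

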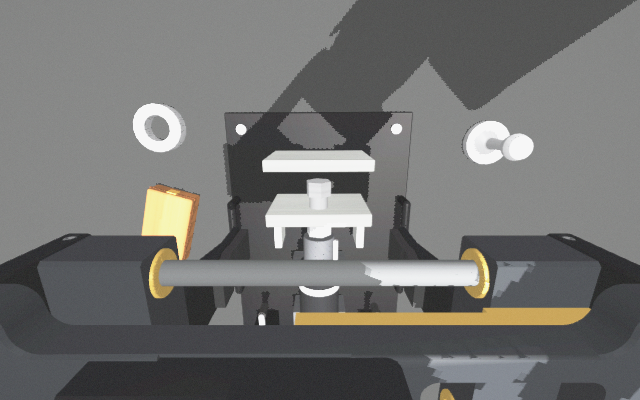

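The wrist view shows the rib at rows 151-170 and columns 263-374, the head near (319,187), and the bracket at rows 195-224. I'll measure the rib and bracket tops here as a cross-check.

```bash
python3 - <<'E'
from h import *
p=cv2.imread("pics/w1.png"); d=np.load("pics/w1.npy"); i=np.load("pics/w1i.npy",allow_pickle=True).item()
W=cloud(i,d)
m=((W[...,2]>.104)&(W[...,2]<.116)&(p.min(2)>110)).astype(np.uint8); m[:140]=0;m[232:]=0;m[:,:250]=0;m[:,385:]=0
n,l,st,ce=cv2.connectedComponentsWithStats(m)
o=np.array([.535,-.113]); a=np.radians(21.15); B=np.array([[np.cos(a),np.sin(a)],[-np.sin(a),np.cos(a)]])
for k in range(1,n):
    if st[k][4]<60: continue
    vs,us=np.where(l==k)
    P=cast(i,np.c_[us,vs],.11)[:,:2].astype(np.float32)
    r=cv2.minAreaRect(P); vx,vy,x0,y0=cv2.fitLine(P,cv2.DIST_HUBER,0,.001,.001).ravel()
    L=(P-o)@B.T*1000
    print(st[k],np.round(W[vs,us,2].mean(),4),np.round(r[0],4),np.round(r[1],4),"yaw",np.degrees(np.arctan(vy/vx))+90,"fixture x,y",np.percentile(L,[1,99],axis=0).round(1).tolist())
h=(W[...,2]>.08)&(W[...,2]<.103)&(p.min(2)>60); h[:175]=0;h[196:]=0;h[:,:300]=0;h[:,340:]=0
L=(W[h][:,:2]-o)@B.T*1000; print("head",h.sum(),np.percentile(L,[2,50,98],axis=0).round(1).tolist(),np.percentile(W[h][:,2],[5,50,95]).round(4))
cv2.imwrite("pics/w1z.png",cv2.resize(p[140:235,250:390],None,fx=5,fy=5,interpolation=cv2.INTER_CUBIC))
E
```

```text
[ 262  159  113   13 1450] 0.1093 [ 0.5071 -0.1243] [0.0117 0.1091] yaw 20.929146 fixture x,y [[-36.1, -53.9], [-24.1, 53.0]]
[ 265  213  107   14 1477] 0.1093 [ 0.5597 -0.1041] [0.0142 0.1089] yaw 20.776756 fixture x,y [[19.0, -53.6], [33.4, 52.6]]
head 380 [[-9.6, -12.8], [-3.8, -0.8], [4.5, 12.0]] [0.0832 0.0944 0.098 ]
```

View pics/w1z.png

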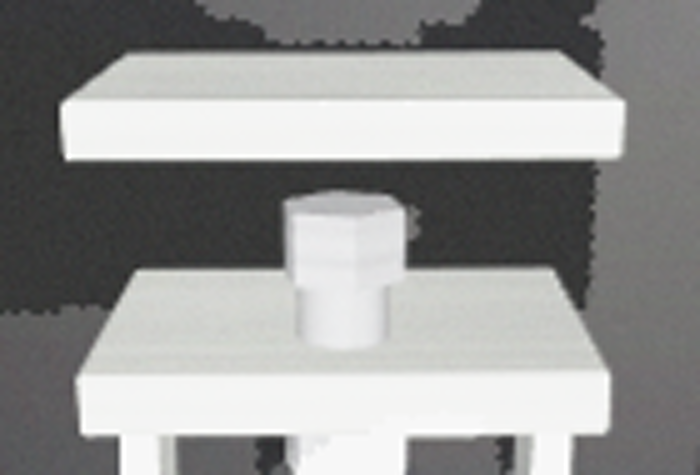

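```bash
python3 -c "
from h import *
need([.534,-.1137,.077],111.0)"
```

```text
t 2.15 pos [ 0.5351 -0.1133  0.2331] F [ 1.4 -1.1  0.3] open 1.0027948812302498 j [ -23.6   24.2   93.4   -0.    62.3 -134.6]
dp mm [  1.2   0.2 156.1] turn [-0.07  0.02 -0.05]
```

Call:
jog_arm([
  {"dp":[1,0,10],"turn":[0,0,0],"grip":1},
  {"dp":[1,0,30],"turn":[0,0,0],"grip":1},
  {"dp":[1,0,52],"turn":[0,0,0],"grip":1},
  {"dp":[1,0,74],"turn":[0,0,0],"grip":1},
  {"dp":[1,0,94],"turn":[0,0,0],"grip":1},
  {"dp":[1,0,112],"turn":[0,0,0],"grip":1},
  {"dp":[1,0,128],"turn":[0,0,0],"grip":1},
  {"dp":[1,0,142],"turn":[0,0,0],"grip":1},
  {"dp":[1,0,151],"turn":[0,0,0],"grip":1},
  {"dp":[1,0,156],"turn":[0,0,0],"grip":1},
])

```text
time_s: 3.15
position: [0.5317, -0.109, 0.0766]
tcp_rot: [[-0.932, -0.362, -0.002], [-0.362, 0.932, 0.001], [0.002, 0.002, -1.0]]
force: [0.4, -1.0, -0.1]
opening: 0.996
```

```bash
python3 -c "
from h import *
i=vision.camera_info('wrist'); p,d=vision.capture('wrist'); cv2.imwrite('pics/w2.png',p[:,:,::-1]);
i=vision.camera_info('scene'); p,d=vision.capture('scene'); cv2.imwrite('pics/s2.png',cv2.resize(p[130:300,180:380,::-1],None,fx=3.5,fy=3.5,interpolation=cv2.INTER_CUBIC))
need([.534,-.1137,.077],111.0)"
```

```text
t 3.25 pos [ 0.5323 -0.1097  0.0771] F [-1.  -0.1 -0.7] open 1.0035771613452706 j [ -23.4   37.5  100.9    0.    41.6 -134.6]
dp mm [-0.1 -4.3  0. ] turn [ 0.07 -0.07  0.18]
```

View pics/w2.png

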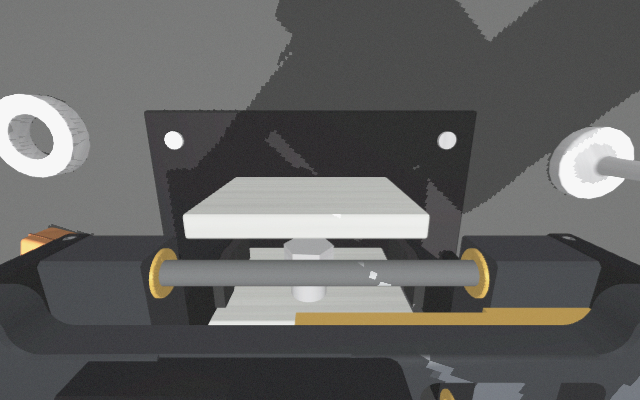

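View pics/s2.png

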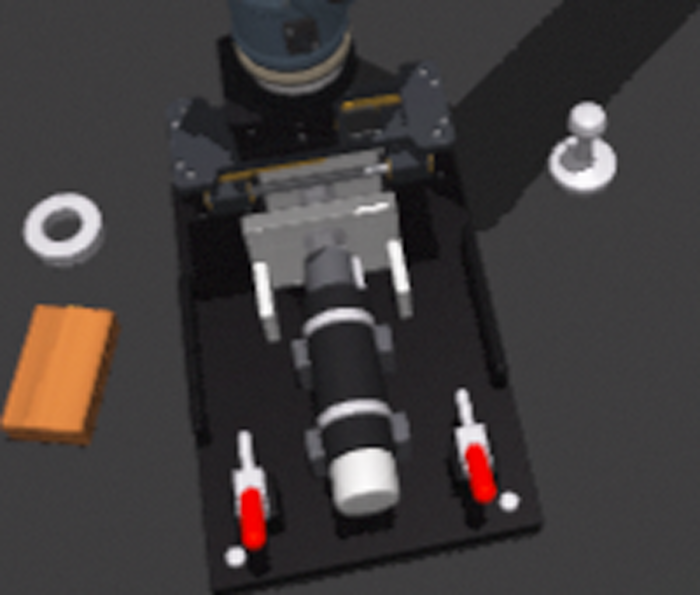

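The gripper straddles the head. In the wrist view the head is near column 309 and the gripper's middle near 318, which agrees with the 4 mm y offset I measured. I'll correct that and check again.

Call:
jog_arm([
  {"dp":[0,-2,0],"turn":[0,0,0],"grip":1},
  {"dp":[0,-2,0],"turn":[0,0,0],"grip":1},
])

```text
time_s: 3.45
position: [0.5344, -0.113, 0.0783]
tcp_rot: [[-0.933, -0.36, 0.002], [-0.36, 0.933, -0.001], [-0.001, -0.001, -1.0]]
force: [0.6, 0.9, 0.2]
opening: 1.001
```

```bash
python3 -c "
from h import *
need([.534,-.1137,.077],111.0)"
```

```text
t 3.45 pos [ 0.5344 -0.113   0.0783] F [0.6 0.9 0.2] open 1.0013272096654604 j [ -23.7   37.5  100.7   -0.    41.7 -134.8]
dp mm [ 0.7 -0.5  1.3] turn [-0.08  0.07  0.13]
```

The gripper is centred. In the earlier view (2.15 s) the flats were nearly square to the jaws, and that repeats every 4.2 s or so. I'll close around 6 s, so wait briefly and look first.

Call:
jog_arm([
  {"dp":[0,0,0],"turn":[0,0,0],"grip":1},
  {"dp":[0,0,0],"turn":[0,0,0],"grip":1},
  {"dp":[0,0,0],"turn":[0,0,0],"grip":1},
  {"dp":[0,0,0],"turn":[0,0,0],"grip":1},
  {"dp":[0,0,0],"turn":[0,0,0],"grip":1},
  {"dp":[0,0,0],"turn":[0,0,0],"grip":1},
  {"dp":[0,0,0],"turn":[0,0,0],"grip":1},
  {"dp":[0,0,0],"turn":[0,0,0],"grip":1},
  {"dp":[0,0,0],"turn":[0,0,0],"grip":1},
  {"dp":[0,0,0],"turn":[0,0,0],"grip":1},
])

```text
time_s: 4.45
position: [0.5338, -0.1126, 0.0775]
tcp_rot: [[-0.933, -0.361, -0.0], [-0.361, 0.933, -0.0], [0.0, -0.0, -1.0]]
force: [-0.1, -0.3, 0.1]
opening: 1.0
```

```bash
python3 -c "
from h import *
p,d=vision.capture('wrist'); cv2.imwrite('pics/w3.png',cv2.resize(p[160:310,200:420,::-1],None,fx=3.5,fy=3.5,interpolation=cv2.INTER_CUBIC))
need([.534,-.1137,.077],111.0)"
```

```text
t 4.5 pos [ 0.5338 -0.1126  0.0776] F [ 0.1 -0.1 -0.6] open 1.0013341257561224 j [ -23.7   37.6  100.7   -0.    41.7 -134.8]
dp mm [ 0.2 -1.1  0.6] turn [ 0.   -0.    0.13]
```

View pics/w3.png

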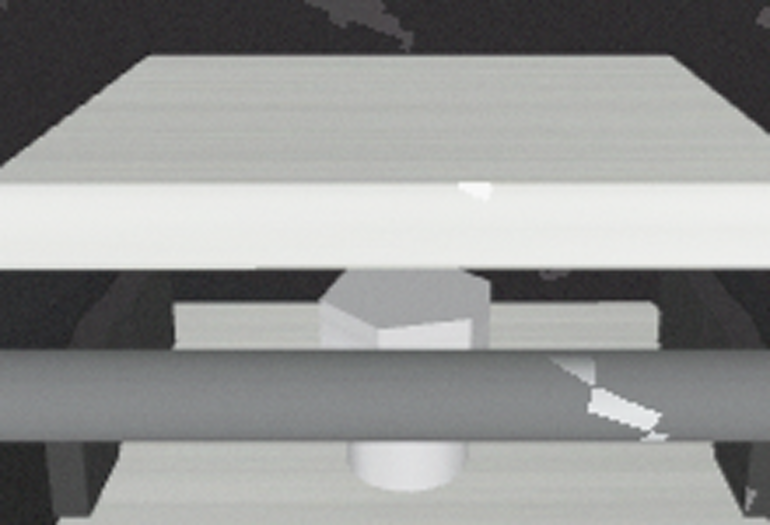

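The head's near corner sits at column 378, with the head's centre at 405, so it is about 18° past square. The next square position is near 7.4 s. I'll nudge y by -1 mm and wait.

Call:
jog_arm([
  {"dp":[0,-1,0],"turn":[0,0,0],"grip":1},
  {"dp":[0,-1,0],"turn":[0,0,0],"grip":1},
  {"dp":[0,-1,0],"turn":[0,0,0],"grip":1},
  {"dp":[0,-1,0],"turn":[0,0,0],"grip":1},
  {"dp":[0,-1,0],"turn":[0,0,0],"grip":1},
  {"dp":[0,-1,0],"turn":[0,0,0],"grip":1},
  {"dp":[0,-1,0],"turn":[0,0,0],"grip":1},
  {"dp":[0,-1,0],"turn":[0,0,0],"grip":1},
  {"dp":[0,-1,0],"turn":[0,0,0],"grip":1},
  {"dp":[0,-1,0],"turn":[0,0,0],"grip":1},
])

```text
time_s: 5.5
position: [0.5341, -0.1136, 0.0776]
tcp_rot: [[-0.933, -0.361, 0.0], [-0.361, 0.933, -0.0], [-0.0, -0.0, -1.0]]
force: [0.2, 0.4, -0.1]
opening: 1.001
```

Call:
jog_arm([
  {"dp":[0,0,0],"turn":[0,0,0],"grip":1},
  {"dp":[0,0,0],"turn":[0,0,0],"grip":1},
  {"dp":[0,0,0],"turn":[0,0,0],"grip":1},
  {"dp":[0,0,0],"turn":[0,0,0],"grip":1},
  {"dp":[0,0,0],"turn":[0,0,0],"grip":0.6},
  {"dp":[0,0,0],"turn":[0,0,0],"grip":0.45},
  {"dp":[0,0,0],"turn":[0,0,0],"grip":0.45},
  {"dp":[0,0,0],"turn":[0,0,0],"grip":0.45},
  {"dp":[0,0,0],"turn":[0,0,0],"grip":0.45},
  {"dp":[0,0,0],"turn":[0,0,0],"grip":0.45},
])

```text
time_s: 6.5
position: [0.5341, -0.1136, 0.0776]
tcp_rot: [[-0.933, -0.36, 0.0], [-0.36, 0.933, -0.0], [-0.0, -0.0, -1.0]]
force: [-1.0, -0.3, 0.6]
opening: 0.54
```

```bash
python3 -c "
from h import *
p,d=vision.capture('wrist'); cv2.imwrite('pics/w4.png',cv2.resize(p[160:310,200:420,::-1],None,fx=3.5,fy=3.5,interpolation=cv2.INTER_CUBIC))
need([.534,-.1137,.077],111.0)"
```

```text
t 6.55 pos [ 0.5341 -0.1136  0.0776] F [-0.5 -0.7  0.5] open 0.5112588818892885 j [ -23.7   37.6  100.6   -0.    41.8 -134.9]
dp mm [ 0.2 -0.1  0.6] turn [-0.    0.    0.13]
```

View pics/w4.png

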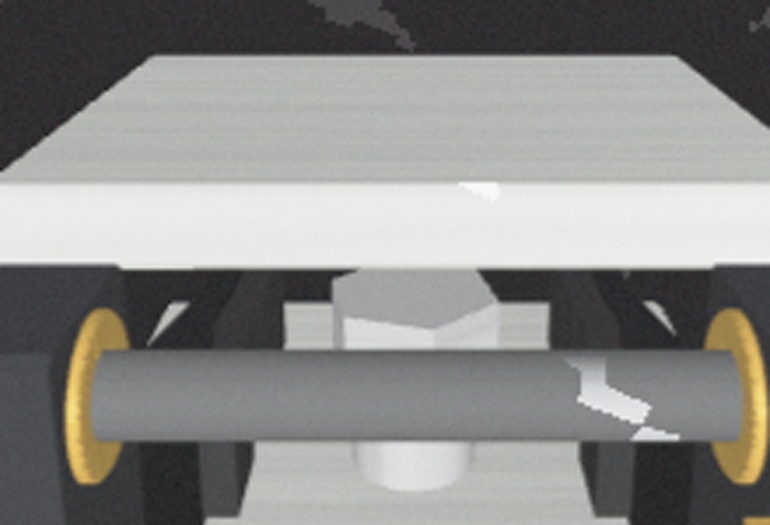

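The fingers are centred on the head, and its near corner (column 433) is closing on the centre (415), about 12° short of square. Time to close.

Call:
jog_arm([
  {"dp":[0,0,0],"turn":[0,0,0],"grip":0.3},
  {"dp":[0,0,0],"turn":[0,0,0],"grip":0},
  {"dp":[0,0,0],"turn":[0,0,0],"grip":0},
  {"dp":[0,0,0],"turn":[0,0,0],"grip":0},
  {"dp":[0,0,0],"turn":[0,0,0],"grip":0},
  {"dp":[0,0,0],"turn":[0,0,0],"grip":0},
  {"dp":[0,0,0],"turn":[0,0,0],"grip":0},
  {"dp":[0,0,0],"turn":[0,0,0],"grip":0},
  {"dp":[0,0,0],"turn":[0,0,0],"grip":0},
  {"dp":[0,0,0],"turn":[0,0,0],"grip":0},
])

```text
time_s: 7.55
position: [0.5344, -0.114, 0.0777]
tcp_rot: [[-0.933, -0.361, 0.001], [-0.361, 0.933, -0.001], [-0.0, -0.001, -1.0]]
force: [-0.1, -4.6, 1.4]
opening: 0.292
```

```bash
python3 -c "
from h import *
p,d=vision.capture('wrist'); cv2.imwrite('pics/w5.png',cv2.resize(p[160:310,200:420,::-1],None,fx=3.5,fy=3.5,interpolation=cv2.INTER_CUBIC))
p,d=vision.capture('scene'); cv2.imwrite('pics/s5.png',cv2.resize(p[180:250,240:320,::-1],None,fx=8,fy=8,interpolation=cv2.INTER_CUBIC))
need([.534,-.1137,.077],111.0);print(bot.read_state()['moment'])"
```

```text
t 7.65 pos [ 0.5344 -0.114   0.0777] F [-0.3 -4.7  0.8] open 0.2932339543396522 j [ -23.7   37.6  100.6   -0.    41.8 -134.9]
dp mm [0.3 0.4 0.7] turn [-0.05  0.02  0.14]
[-0.84467286  0.09369433 -0.06680877]
```

View pics/w5.png

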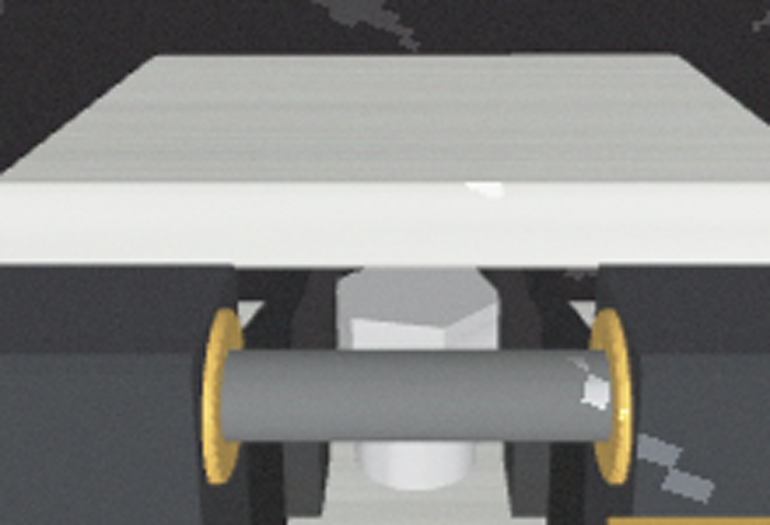

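View pics/s5.png

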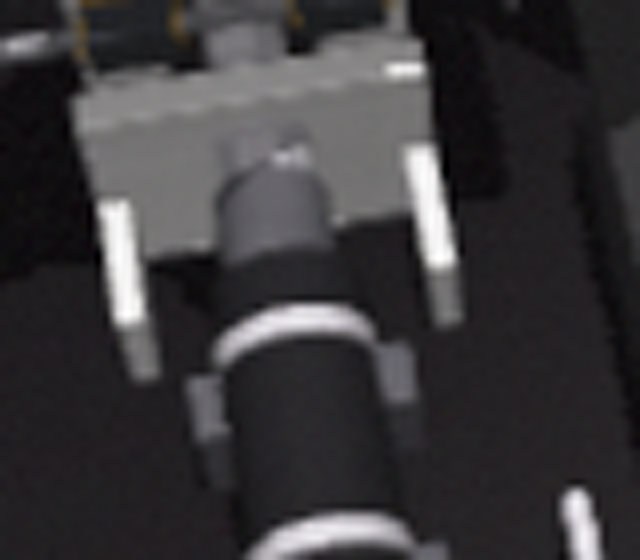

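The fingers hold the head at opening 0.293, about 25.5 mm. The top-face corners at columns 352 and 443, around a centre of 417, suggest it isn't fully square. I'll hold and see whether it squares or moves.

Call:
jog_arm([
  {"dp":[0,0,0],"turn":[0,0,0],"grip":0},
  {"dp":[0,0,0],"turn":[0,0,0],"grip":0},
  {"dp":[0,0,0],"turn":[0,0,0],"grip":0},
  {"dp":[0,0,0],"turn":[0,0,0],"grip":0},
  {"dp":[0,0,0],"turn":[0,0,0],"grip":0},
  {"dp":[0,0,0],"turn":[0,0,0],"grip":0},
  {"dp":[0,0,0],"turn":[0,0,0],"grip":0},
  {"dp":[0,0,0],"turn":[0,0,0],"grip":0},
  {"dp":[0,0,0],"turn":[0,0,0],"grip":0},
  {"dp":[0,0,0],"turn":[0,0,0],"grip":0},
])

```text
time_s: 8.65
position: [0.5344, -0.114, 0.0777]
tcp_rot: [[-0.933, -0.361, 0.001], [-0.361, 0.933, -0.001], [-0.0, -0.001, -1.0]]
force: [-0.2, -5.3, 1.0]
opening: 0.291
```

```bash
python3 -c "
from h import *
p,d=vision.capture('wrist'); cv2.imwrite('pics/w6.png',cv2.resize(p[160:310,200:420,::-1],None,fx=3.5,fy=3.5,interpolation=cv2.INTER_CUBIC))
p,d=vision.capture('scene'); cv2.imwrite('pics/s6.png',cv2.resize(p[180:250,240:320,::-1],None,fx=8,fy=8,interpolation=cv2.INTER_CUBIC))
need([.534,-.1137,.077],111.0);print(bot.read_state()['moment'])"
```

```text
t 8.75 pos [ 0.5344 -0.114   0.0777] F [-0.2 -5.   1.4] open 0.28915012796224016 j [ -23.7   37.6  100.6   -0.    41.8 -134.9]
dp mm [0.3 0.4 0.7] turn [-0.05  0.02  0.14]
[-0.92176372  0.12839565 -0.0103984 ]
```

View pics/w6.png

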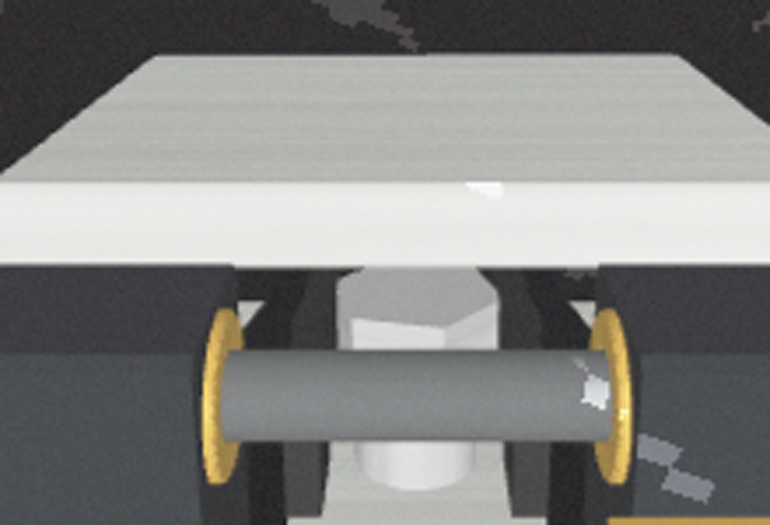

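View pics/s6.png

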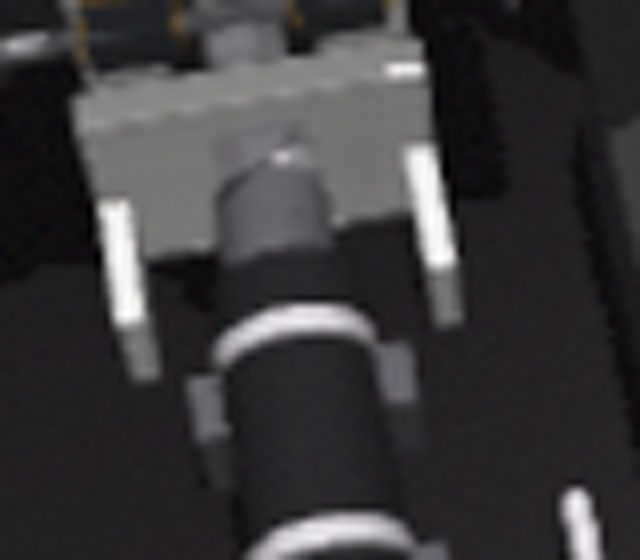

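The key moves while the head stays still (the wrist pictures are identical), so it is being held. But it sits about 15° off square, gripped near its corners, because the head turns the other way from what I assumed. There's plenty of time, so I'll release briefly, let it come round to square and regrip on the flats.

Call:
jog_arm([
  {"dp":[0,0,0],"turn":[0,0,0],"grip":0.42},
  {"dp":[0,0,0],"turn":[0,0,0],"grip":0.42},
  {"dp":[0,0,0],"turn":[0,0,0],"grip":0.42},
  {"dp":[0,0,0],"turn":[0,0,0],"grip":0.42},
  {"dp":[0,0,0],"turn":[0,0,0],"grip":0.42},
  {"dp":[0,0,0],"turn":[0,0,0],"grip":0.42},
  {"dp":[0,0,0],"turn":[0,0,0],"grip":0.42},
  {"dp":[0,0,0],"turn":[0,0,0],"grip":0.42},
  {"dp":[0,0,0],"turn":[0,0,0],"grip":0.42},
  {"dp":[0,0,0],"turn":[0,0,0],"grip":0.42},
])

```text
time_s: 9.75
position: [0.5341, -0.1136, 0.0776]
tcp_rot: [[-0.933, -0.36, 0.0], [-0.36, 0.933, 0.0], [-0.0, -0.0, -1.0]]
force: [0.3, -0.3, -0.7]
opening: 0.423
```

```bash
python3 -c "
from h import *
p,d=vision.capture('wrist'); cv2.imwrite('pics/w7.png',cv2.resize(p[160:310,200:420,::-1],None,fx=3.5,fy=3.5,interpolation=cv2.INTER_CUBIC))
need([.534,-.1137,.077],111.0)"
```

```text
t 9.8 pos [ 0.5341 -0.1136  0.0775] F [ 0.2 -0.1 -1. ] open 0.4207723786671582 j [ -23.7   37.6  100.6   -0.    41.8 -134.9]
dp mm [ 0.2 -0.1  0.5] turn [ 0.   -0.    0.12]
```

View pics/w7.png

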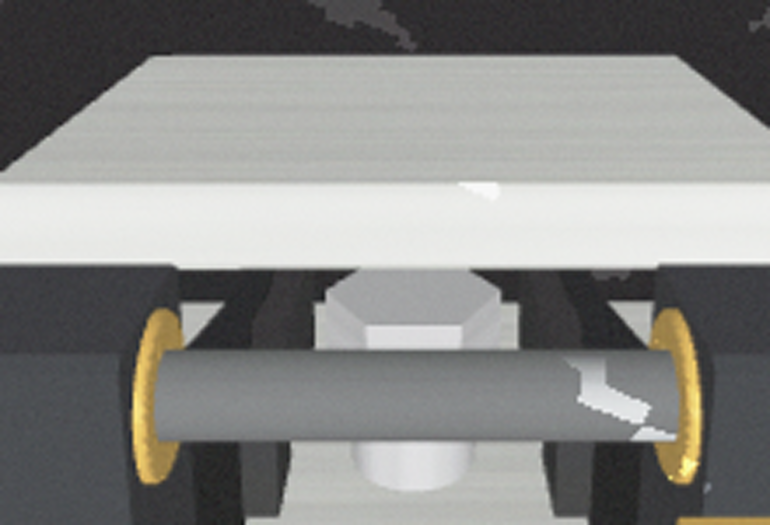

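The head now shows a flat straight up (columns 365-462), so it is 30° from square, and the next square position is at about 11.9 s. I'll hold 1.4 s, then close.

Call:
jog_arm([
  {"dp":[0,0,0],"turn":[0,0,0],"grip":0.42},
  {"dp":[0,0,0],"turn":[0,0,0],"grip":0.42},
  {"dp":[0,0,0],"turn":[0,0,0],"grip":0.42},
  {"dp":[0,0,0],"turn":[0,0,0],"grip":0.42},
  {"dp":[0,0,0],"turn":[0,0,0],"grip":0.42},
  {"dp":[0,0,0],"turn":[0,0,0],"grip":0.42},
  {"dp":[0,0,0],"turn":[0,0,0],"grip":0.42},
  {"dp":[0,0,0],"turn":[0,0,0],"grip":0.42},
  {"dp":[0,0,0],"turn":[0,0,0],"grip":0.38},
  {"dp":[0,0,0],"turn":[0,0,0],"grip":0.36},
])

```text
time_s: 10.8
position: [0.5341, -0.1136, 0.0775]
tcp_rot: [[-0.933, -0.361, -0.0], [-0.361, 0.933, -0.0], [0.0, -0.0, -1.0]]
force: [-0.1, 0.2, -0.4]
opening: 0.371
```

Call:
jog_arm([
  {"dp":[0,0,0],"turn":[0,0,0],"grip":0.36},
  {"dp":[0,0,0],"turn":[0,0,0],"grip":0.36},
  {"dp":[0,0,0],"turn":[0,0,0],"grip":0.36},
  {"dp":[0,0,0],"turn":[0,0,0],"grip":0.36},
  {"dp":[0,0,0],"turn":[0,0,0],"grip":0},
  {"dp":[0,0,0],"turn":[0,0,0],"grip":0},
  {"dp":[0,0,0],"turn":[0,0,0],"grip":0},
  {"dp":[0,0,0],"turn":[0,0,0],"grip":0},
  {"dp":[0,0,0],"turn":[0,0,0],"grip":0},
  {"dp":[0,0,0],"turn":[0,0,0],"grip":0},
])

```text
time_s: 11.8
position: [0.5344, -0.114, 0.0776]
tcp_rot: [[-0.933, -0.361, 0.001], [-0.361, 0.933, -0.001], [-0.0, -0.001, -1.0]]
force: [0.3, -3.0, -0.4]
opening: 0.277
```

```bash
python3 -c "
from h import *
p,d=vision.capture('wrist'); cv2.imwrite('pics/w8.png',cv2.resize(p[160:310,200:420,::-1],None,fx=3.5,fy=3.5,interpolation=cv2.INTER_CUBIC))
p,d=vision.capture('scene'); cv2.imwrite('pics/s8.png',cv2.resize(p[180:250,240:320,::-1],None,fx=8,fy=8,interpolation=cv2.INTER_CUBIC))
need([.534,-.1137,.077],111.0)"
```

```text
t 11.9 pos [ 0.5344 -0.114   0.0776] F [ 0.  -3.3 -1.5] open 0.27556692981728664 j [ -23.7   37.6  100.6   -0.    41.8 -134.9]
dp mm [0.2 0.4 0.6] turn [-0.05  0.02  0.14]
```

View pics/w8.png

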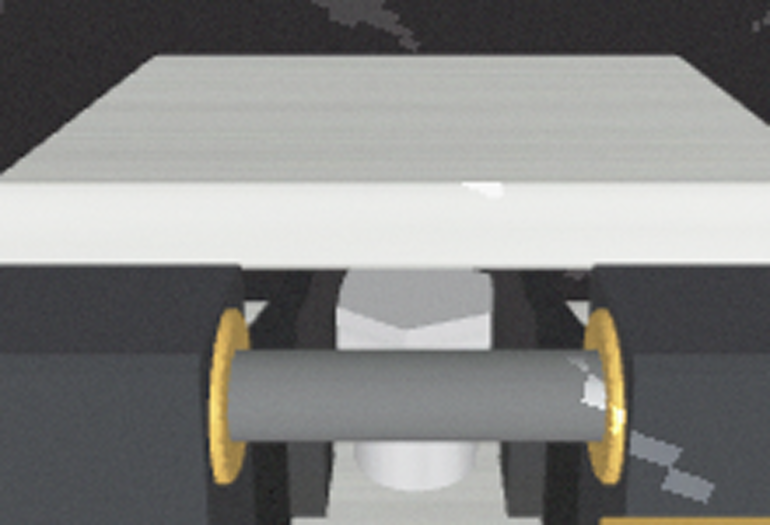

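View pics/s8.png

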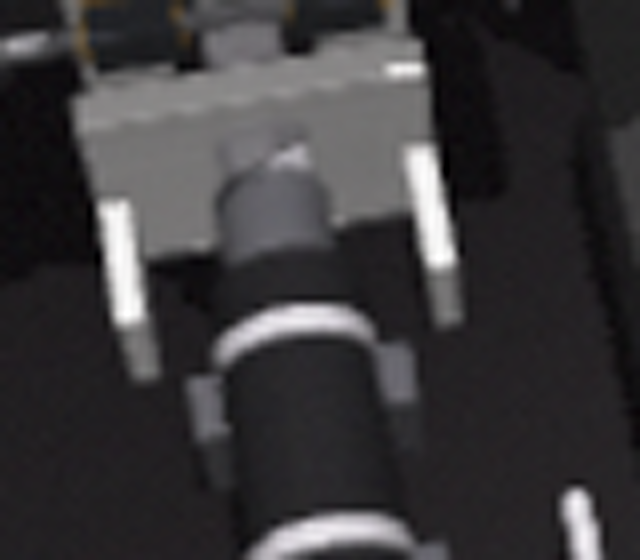

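Now it sits square: corner at column 408, centre 415, and opening 0.276, which is 24.0 mm and matches the across-flats size. I'll hold and watch the key.

Call:
jog_arm([
  {"dp":[0,0,0],"turn":[0,0,0],"grip":0},
  {"dp":[0,0,0],"turn":[0,0,0],"grip":0},
  {"dp":[0,0,0],"turn":[0,0,0],"grip":0},
  {"dp":[0,0,0],"turn":[0,0,0],"grip":0},
  {"dp":[0,0,0],"turn":[0,0,0],"grip":0},
  {"dp":[0,0,0],"turn":[0,0,0],"grip":0},
  {"dp":[0,0,0],"turn":[0,0,0],"grip":0},
  {"dp":[0,0,0],"turn":[0,0,0],"grip":0},
  {"dp":[0,0,0],"turn":[0,0,0],"grip":0},
  {"dp":[0,0,0],"turn":[0,0,0],"grip":0},
])

```text
time_s: 12.9
position: [0.5344, -0.1139, 0.0776]
tcp_rot: [[-0.933, -0.361, 0.001], [-0.361, 0.933, -0.001], [-0.0, -0.001, -1.0]]
force: [0.3, -5.2, -0.8]
opening: 0.277
```

Call:
jog_arm([
  {"dp":[0,0,0],"turn":[0,0,0],"grip":0},
  {"dp":[0,0,0],"turn":[0,0,0],"grip":0},
  {"dp":[0,0,0],"turn":[0,0,0],"grip":0},
  {"dp":[0,0,0],"turn":[0,0,0],"grip":0},
  {"dp":[0,0,0],"turn":[0,0,0],"grip":0},
  {"dp":[0,0,0],"turn":[0,0,0],"grip":0},
  {"dp":[0,0,0],"turn":[0,0,0],"grip":0},
  {"dp":[0,0,0],"turn":[0,0,0],"grip":0},
  {"dp":[0,0,0],"turn":[0,0,0],"grip":0},
  {"dp":[0,0,0],"turn":[0,0,0],"grip":0},
])

```text
time_s: 13.9
position: [0.5343, -0.1139, 0.0776]
tcp_rot: [[-0.933, -0.361, 0.001], [-0.361, 0.933, -0.001], [-0.0, -0.001, -1.0]]
force: [0.0, -5.6, -0.9]
opening: 0.274
```

Call:
jog_arm([
  {"dp":[0,0,0],"turn":[0,0,0],"grip":0},
  {"dp":[0,0,0],"turn":[0,0,0],"grip":0},
  {"dp":[0,0,0],"turn":[0,0,0],"grip":0},
  {"dp":[0,0,0],"turn":[0,0,0],"grip":0},
  {"dp":[0,0,0],"turn":[0,0,0],"grip":0},
  {"dp":[0,0,0],"turn":[0,0,0],"grip":0},
  {"dp":[0,0,0],"turn":[0,0,0],"grip":0},
  {"dp":[0,0,0],"turn":[0,0,0],"grip":0},
  {"dp":[0,0,0],"turn":[0,0,0],"grip":0},
  {"dp":[0,0,0],"turn":[0,0,0],"grip":0},
])

```text
time_s: 14.9
position: [0.5344, -0.1139, 0.0776]
tcp_rot: [[-0.933, -0.361, 0.001], [-0.361, 0.933, -0.001], [-0.0, -0.001, -1.0]]
force: [0.1, -4.7, -0.0]
opening: 0.276
```

```bash
cat > look.py <<'E'
from h import *
import sys
k=sys.argv[1]
p,d=vision.capture('wrist'); a=cv2.resize(p[225:270,270:370,::-1],None,fx=6,fy=6,interpolation=cv2.INTER_CUBIC)
p,d=vision.capture('scene'); cv2.imwrite(f'pics/sc{k}.png',p[:,:,::-1]); b=cv2.resize(p[190:215,262:286,::-1],None,fx=12,fy=12,interpolation=cv2.INTER_CUBIC)
c=np.zeros((580,600,3),np.uint8); c[:270]=a; c[275:575,:288]=b; cv2.imwrite(f'pics/l{k}.png',c)
need([.534,-.1137,.077],111.0);print(np.round(bot.read_state()['moment'],2))
E
python3 look.py 1
```

```text
t 15.0 pos [ 0.5343 -0.1139  0.0776] F [-0.2 -5.1 -0.1] open 0.2780730154535333 j [ -23.7   37.6  100.6   -0.    41.8 -134.9]
dp mm [0.2 0.4 0.6] turn [-0.04  0.01  0.14]
[-0.84  0.07 -0.01]
```

View pics/l1.png

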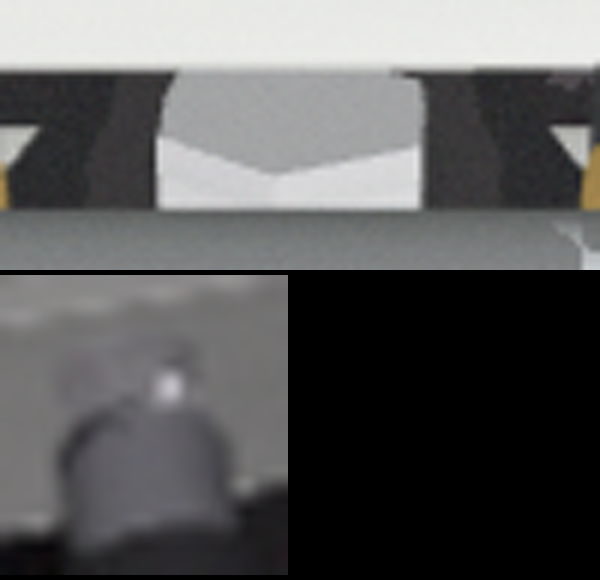

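The head is still square (corner at column 280 of span 157-423). The key is at about (168,385) in the lower inset. I'll keep holding.

Call:
jog_arm([
  {"dp":[0,0,0],"turn":[0,0,0],"grip":0},
  {"dp":[0,0,0],"turn":[0,0,0],"grip":0},
  {"dp":[0,0,0],"turn":[0,0,0],"grip":0},
  {"dp":[0,0,0],"turn":[0,0,0],"grip":0},
  {"dp":[0,0,0],"turn":[0,0,0],"grip":0},
  {"dp":[0,0,0],"turn":[0,0,0],"grip":0},
  {"dp":[0,0,0],"turn":[0,0,0],"grip":0},
  {"dp":[0,0,0],"turn":[0,0,0],"grip":0},
  {"dp":[0,0,0],"turn":[0,0,0],"grip":0},
  {"dp":[0,0,0],"turn":[0,0,0],"grip":0},
])

```text
time_s: 16.0
position: [0.5343, -0.1139, 0.0776]
tcp_rot: [[-0.933, -0.361, 0.0], [-0.361, 0.933, -0.001], [-0.0, -0.001, -1.0]]
force: [-1.1, -5.9, -0.3]
opening: 0.272
```

Call:
jog_arm([
  {"dp":[0,0,0],"turn":[0,0,0],"grip":0},
  {"dp":[0,0,0],"turn":[0,0,0],"grip":0},
  {"dp":[0,0,0],"turn":[0,0,0],"grip":0},
  {"dp":[0,0,0],"turn":[0,0,0],"grip":0},
  {"dp":[0,0,0],"turn":[0,0,0],"grip":0},
  {"dp":[0,0,0],"turn":[0,0,0],"grip":0},
  {"dp":[0,0,0],"turn":[0,0,0],"grip":0},
  {"dp":[0,0,0],"turn":[0,0,0],"grip":0},
  {"dp":[0,0,0],"turn":[0,0,0],"grip":0},
  {"dp":[0,0,0],"turn":[0,0,0],"grip":0},
])

```text
time_s: 17.0
position: [0.5344, -0.1139, 0.0776]
tcp_rot: [[-0.933, -0.361, 0.001], [-0.361, 0.933, -0.001], [-0.0, -0.001, -1.0]]
force: [-0.3, -4.7, -0.3]
opening: 0.275
```

```bash
python3 look.py 2
```

```text
t 17.1 pos [ 0.5344 -0.1139  0.0776] F [-0.5 -5.5 -0.7] open 0.2738050219361622 j [ -23.7   37.6  100.6   -0.    41.8 -134.9]
dp mm [0.3 0.4 0.6] turn [-0.05  0.02  0.14]
[-0.91  0.06 -0.  ]
```

Call:
jog_arm([
  {"dp":[0,0,0],"turn":[0,0,0],"grip":0},
  {"dp":[0,0,0],"turn":[0,0,0],"grip":0},
  {"dp":[0,0,0],"turn":[0,0,0],"grip":0},
  {"dp":[0,0,0],"turn":[0,0,0],"grip":0},
  {"dp":[0,0,0],"turn":[0,0,0],"grip":0},
  {"dp":[0,0,0],"turn":[0,0,0],"grip":0},
  {"dp":[0,0,0],"turn":[0,0,0],"grip":0},
  {"dp":[0,0,0],"turn":[0,0,0],"grip":0},
  {"dp":[0,0,0],"turn":[0,0,0],"grip":0},
  {"dp":[0,0,0],"turn":[0,0,0],"grip":0},
])

```text
time_s: 18.1
position: [0.5343, -0.1139, 0.0776]
tcp_rot: [[-0.933, -0.361, 0.001], [-0.361, 0.933, -0.001], [-0.0, -0.001, -1.0]]
force: [0.3, -4.0, -0.4]
opening: 0.277
```

Call:
jog_arm([
  {"dp":[0,0,0],"turn":[0,0,0],"grip":0},
  {"dp":[0,0,0],"turn":[0,0,0],"grip":0},
  {"dp":[0,0,0],"turn":[0,0,0],"grip":0},
  {"dp":[0,0,0],"turn":[0,0,0],"grip":0},
  {"dp":[0,0,0],"turn":[0,0,0],"grip":0},
  {"dp":[0,0,0],"turn":[0,0,0],"grip":0},
  {"dp":[0,0,0],"turn":[0,0,0],"grip":0},
  {"dp":[0,0,0],"turn":[0,0,0],"grip":0},
  {"dp":[0,0,0],"turn":[0,0,0],"grip":0},
  {"dp":[0,0,0],"turn":[0,0,0],"grip":0},
])

```text
time_s: 19.1
position: [0.5344, -0.1139, 0.0776]
tcp_rot: [[-0.933, -0.361, 0.001], [-0.361, 0.933, -0.001], [-0.0, -0.001, -1.0]]
force: [0.3, -5.1, -0.1]
opening: 0.28
```

```bash
python3 look.py 3
```

```text
t 19.2 pos [ 0.5344 -0.1139  0.0776] F [-0.  -5.3 -0.8] open 0.2799013805768242 j [ -23.7   37.6  100.6   -0.    41.8 -134.9]
dp mm [0.2 0.3 0.6] turn [-0.05  0.01  0.14]
[-0.94  0.01 -0.01]
```

Call:
jog_arm([
  {"dp":[0,0,0],"turn":[0,0,0],"grip":0},
  {"dp":[0,0,0],"turn":[0,0,0],"grip":0},
  {"dp":[0,0,0],"turn":[0,0,0],"grip":0},
  {"dp":[0,0,0],"turn":[0,0,0],"grip":0},
  {"dp":[0,0,0],"turn":[0,0,0],"grip":0},
  {"dp":[0,0,0],"turn":[0,0,0],"grip":0},
  {"dp":[0,0,0],"turn":[0,0,0],"grip":0},
  {"dp":[0,0,0],"turn":[0,0,0],"grip":0},
  {"dp":[0,0,0],"turn":[0,0,0],"grip":0},
  {"dp":[0,0,0],"turn":[0,0,0],"grip":0},
])

```text
time_s: 20.2
position: [0.5344, -0.1139, 0.0776]
tcp_rot: [[-0.933, -0.361, 0.001], [-0.361, 0.933, -0.001], [-0.0, -0.001, -1.0]]
force: [-0.4, -6.1, -1.3]
opening: 0.278
```

Call:
jog_arm([
  {"dp":[0,0,0],"turn":[0,0,0],"grip":0},
  {"dp":[0,0,0],"turn":[0,0,0],"grip":0},
  {"dp":[0,0,0],"turn":[0,0,0],"grip":0},
  {"dp":[0,0,0],"turn":[0,0,0],"grip":0},
  {"dp":[0,0,0],"turn":[0,0,0],"grip":0},
  {"dp":[0,0,0],"turn":[0,0,0],"grip":0},
  {"dp":[0,0,0],"turn":[0,0,0],"grip":0},
  {"dp":[0,0,0],"turn":[0,0,0],"grip":0},
  {"dp":[0,0,0],"turn":[0,0,0],"grip":0},
  {"dp":[0,0,0],"turn":[0,0,0],"grip":0},
])

```text
time_s: 21.2
position: [0.5344, -0.1139, 0.0776]
tcp_rot: [[-0.933, -0.361, 0.001], [-0.361, 0.933, -0.001], [-0.0, -0.001, -1.0]]
force: [0.4, -5.3, 0.4]
opening: 0.276
```

```bash
python3 look.py 4; python3 - <<'E'
import cv2,numpy as np
L=[cv2.imread(f"pics/l{k}.png") for k in (1,2,3,4)]
t=np.hstack([cv2.resize(x[275:575,:288],(195,200)) for x in L]); w=np.hstack([cv2.resize(x[:270],(195,90)) for x in L])
cv2.imwrite("pics/cmp.png",np.vstack([t,w]))
E
```

```text
t 21.3 pos [ 0.5344 -0.1139  0.0776] F [-0.5 -5.2  0.1] open 0.2752656051812367 j [ -23.7   37.6  100.6   -0.    41.8 -134.9]
dp mm [0.3 0.3 0.6] turn [-0.05  0.02  0.15]
[-0.97  0.    0.03]
```

View pics/cmp.png

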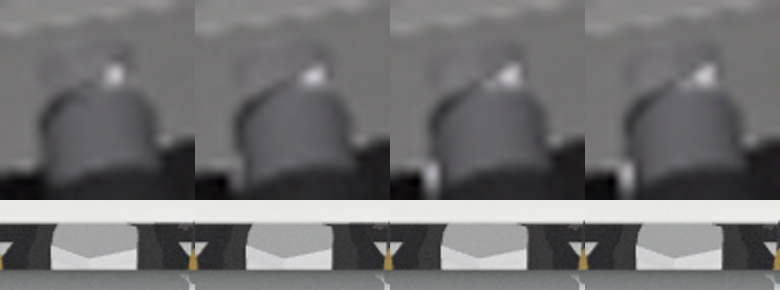

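The key pictures at 19.2 s and 21.3 s look the same, and the head never moved. I'll hold a little longer to confirm the nut has stopped, and check the bystanders.

Call:
jog_arm([
  {"dp":[0,0,0],"turn":[0,0,0],"grip":0},
  {"dp":[0,0,0],"turn":[0,0,0],"grip":0},
  {"dp":[0,0,0],"turn":[0,0,0],"grip":0},
  {"dp":[0,0,0],"turn":[0,0,0],"grip":0},
  {"dp":[0,0,0],"turn":[0,0,0],"grip":0},
  {"dp":[0,0,0],"turn":[0,0,0],"grip":0},
  {"dp":[0,0,0],"turn":[0,0,0],"grip":0},
  {"dp":[0,0,0],"turn":[0,0,0],"grip":0},
  {"dp":[0,0,0],"turn":[0,0,0],"grip":0},
  {"dp":[0,0,0],"turn":[0,0,0],"grip":0},
])

```text
time_s: 22.3
position: [0.5344, -0.114, 0.0776]
tcp_rot: [[-0.933, -0.361, 0.001], [-0.361, 0.933, -0.001], [-0.0, -0.001, -1.0]]
force: [-0.6, -5.1, -0.4]
opening: 0.274
```

Call:
jog_arm([
  {"dp":[0,0,0],"turn":[0,0,0],"grip":0},
  {"dp":[0,0,0],"turn":[0,0,0],"grip":0},
  {"dp":[0,0,0],"turn":[0,0,0],"grip":0},
  {"dp":[0,0,0],"turn":[0,0,0],"grip":0},
  {"dp":[0,0,0],"turn":[0,0,0],"grip":0},
  {"dp":[0,0,0],"turn":[0,0,0],"grip":0},
  {"dp":[0,0,0],"turn":[0,0,0],"grip":0},
  {"dp":[0,0,0],"turn":[0,0,0],"grip":0},
  {"dp":[0,0,0],"turn":[0,0,0],"grip":0},
  {"dp":[0,0,0],"turn":[0,0,0],"grip":0},
])

```text
time_s: 23.3
position: [0.5343, -0.1139, 0.0776]
tcp_rot: [[-0.933, -0.361, 0.001], [-0.361, 0.933, -0.001], [-0.0, -0.001, -1.0]]
force: [-0.1, -5.0, -0.4]
opening: 0.273
```

```bash
python3 look.py 5; python3 - <<'E'
import cv2,numpy as np
S=[cv2.imread(f"pics/sc{k}.png").astype(float) for k in (1,2,3,4,5)]
for a in range(4):
    D=np.abs(S[a+1]-S[a]).mean(2); print(a+1,a+2,"key region",D[192:212,262:286].max(),(D[192:212,262:286]>15).sum(),"motor bg",D[240:260,262:290].max())
A=cv2.imread("pics/scene0.png").astype(float)
for n,(r0,r1,c0,c1) in dict(ball=(155,190,333,362),case=(212,262,176,216),ring=(180,210,183,214)).items():
    D=np.abs(S[4]-A).mean(2)[r0:r1,c0:c1]; print(n,D.max().round(1),(D>40).sum())
E
```

```text
t 23.4 pos [ 0.5344 -0.1139  0.0776] F [-0.4 -4.1  0.4] open 0.2774828461488269 j [ -23.7   37.6  100.6   -0.    41.8 -134.9]
dp mm [0.3 0.3 0.6] turn [-0.05  0.02  0.14]
[-0.93 -0.03 -0.  ]
1 2 key region 54.0 10 motor bg 4.666666666666667
2 3 key region 63.333333333333336 5 motor bg 5.333333333333333
3 4 key region 3.6666666666666665 0 motor bg 5.333333333333333
4 5 key region 2.6666666666666665 0 motor bg 4.0
ball 67.7 5
case 4.0 0
ring 4.0 0
```

View pics/l5.png

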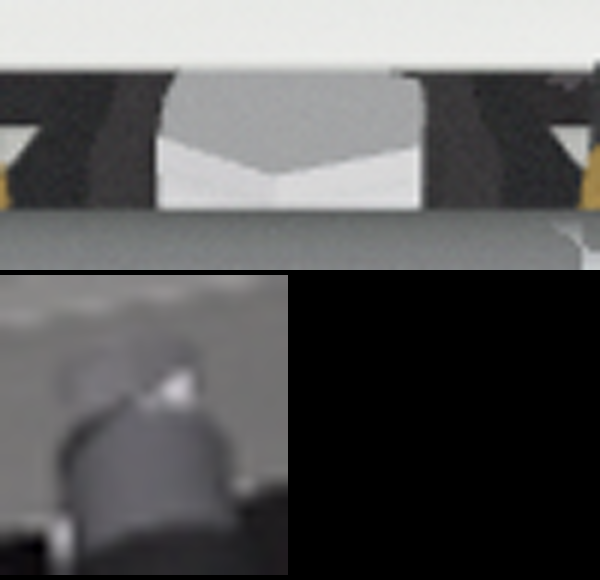

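```bash
python3 - <<'E'
import cv2,numpy as np
A=cv2.imread("pics/scene0.png");B=cv2.imread("pics/sc5.png")
for I in (A,B):
    m=I[155:190,333:362].min(2)>120; v,u=np.where(m); print(m.sum(),u.mean()+333,v.mean()+155,u.min(),u.max(),v.min(),v.max())
D=np.abs(A.astype(float)-B).mean(2)[155:190,333:362]; print(np.argwhere(D>40)+[155,333])
from rig import bot
print(bot.hand_in())
E
```

```text
283 346.6219081272085 173.0 4 22 4 29
279 346.673835125448 173.04301075268816 4 22 4 29
[[170 339]
 [170 340]
 [171 338]
 [171 339]
 [172 337]]
the job is handed in; nothing more can be done
None
```

The nut has run up tight and stopped. I handed the job in at 23.4 s with the gripper still holding the bolt head square on its flats. The hand-in gives no verdict, so the result rests on the checks below.

- **Regrip:** My first grip caught the head about 15° off square because I had the direction of spin wrong. The head held, but I let go for about 2.5 s and took it again on the flats at about 11.5 s.
- **Grip at the end:** The opening was about 0.276, or 24 mm, which matches the size across flats. The head did not move in any picture from 15.0 s to 23.4 s. Wrist force stayed at about 5 N throughout.
- **Nut:** The bright key was still moving between 15.0 and 19.2 s. It showed no change beyond picture noise from 19.2 to 23.4 s with the head held.
- **Bystanders:** The case and ring look unchanged. The ball's outline moved by less than 0.1 pixel. Five pixels at the ball changed brightness; I put that down to the arm's shadow or reflection.
- **Camera disagreement:** The top and wrist cameras placed the fixture about 2.4 mm apart along the bolt. I used the middle, well within the clearance in the gap.

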